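# Seat the lens barrel in the covered V-block and hold it down

### The job

Lever open the lens cradle's cover with the blade tool, its blade in the slot under the cover's front lip, and swing the cover back past upright; use only the blade for this, keep the gripper off the cover. Lay the tool flat on the bench, then take the lens barrel from its rest and seat it lengthwise in the middle of the V-block. Finish while still holding the barrel, pressing it down firmly (about 10 to 20 N, not much more) and evenly onto both sides of the V, and leave everything else where it is.

Things in the scene. Friction and masses are not known exactly. Their poses are not given: they have to be found in the camera images.
- seat (a point): Where the lens barrel's centre lies when seated: on the V-block's axis, mid-way along it, 50 mm above the bench. x points along the V from the cover's lip (front) to its hinge (back), z up. Two pairs of V cheeks, slippery 45 degree flanks (friction 0.2), each 12 mm long, 66 wide, 48 high, are centred 34 mm before and behind; between them is a 56 mm gap for fingers, free down to 20 mm above the bench.
- cradle: Lens cradle, fixed to the bench: white base 140 (x) x 90 x 20 mm with the V cheeks on it. Origin: middle of its underside, 50 mm below the seat, same axes. An aluminium ledge in front (x -66 to -54 mm, 50 mm wide, top at 41 mm) and two hinge posts behind (x from 56 mm) stand clear of the seated barrel's ends.
- v_left: The V's flank on the cradle's +y side (fixed, both cheeks); origin and axes are the cradle's.
- v_right: The V's flank on the cradle's -y side (fixed, both cheeks); origin and axes are the cradle's.
- cover (a joint): Hinge angle of the flat grey cover over the V-block: 0 shut (level), 1.57 upright, stop at 1.9. It opens upward, its lip rising and going back over the hinge. Plate 130 long x 84 wide x 5 mm thick, underside at 49 mm when shut; 80 g, stiff hinge (about 0.07 N m), so it stays where left; open, its edge is 180 mm up.
- cover_hinge (a point): Middle of the cover's hinge axis (parallel to the seat's y), 62 mm behind the seat and 51.5 mm above the bench, half-way through the plate's thickness; it does not move.
- cover_lip (a point): Middle of the lower edge of the cover's front lip, 130 mm from the hinge axis, 2.5 mm below the plate's mid-plane; moves with the cover. Shut, it is 49 mm above the bench and 8 mm above the ledge's top: this slot, open in front, is where the blade goes, 10 to 20 mm in.
- pry_grip (a point): Grip centre of the loose blade tool (70 g), half-way up it, near its balance. x points along the tool to the blade's tip, z up. Grey handle 80 long x 14 wide x 20 mm high, from 52 mm behind to 28 mm ahead of this point; flat steel blade 65 long, 18 wide, 2.5 mm thick, flush with the handle's underside, flat on the bench at the start.
- pry_tip (a point): Middle of the blade's front edge, 93 mm ahead of pry_grip and 8.75 mm lower.
- barrel_center (a point): Centre of the lens barrel: a black cylinder 36 mm in diameter and 84 mm long, about 0.22 kg, its axis along x, level. It lies loose in its rest at the start, centre 30 mm above the bench. Which end points where does not matter.
- rest: Low black rest fixed to the bench, carrying the barrel along its x axis: two end blocks (12 mm long, 50 mm wide, 16 mm high, centred 34 mm either side of its middle) and a spine 14 mm wide and 8 mm high; in the 56 mm between the blocks fingers can go down beside the barrel. Origin: middle of its underside.
- vial: Bystander: amber jar 28 mm wide, 55 mm high. Origin: middle of its underside.
- objective: Bystander: short dark objective standing upright, 38 mm wide, 40 mm high. Origin: middle of its underside.
- spacer: Bystander: aluminium ring 44 mm wide, 10 mm high. Origin: middle of its underside.
- weight: Bystander: brass cylinder standing, 32 mm wide, 24 mm high. Origin: middle of its underside.
- dish: Bystander: glass dish 80 mm wide, 16 mm high. Origin: middle of its underside.
- driver: Bystander: screwdriver 160 mm long, lying. Origin: middle of its underside.
- syringe: Bystander: glass syringe about 125 mm long, lying. Origin: middle of its underside.

How it is judged:
By the outcome, as a careful person would: the job done as asked, in the order asked, and still so for the second after the job is handed in, while the arm keeps its last pose, push and grip.
It also fails if it takes over 67 s, if anything falls off the work surface, if the arm or the gripper's body presses on something with over 40 N, if the wrist force passes 120 N, or if a joint passes its speed limit or range.

### The arm

A 6-joint arm with a two-finger parallel gripper is mounted at the origin on the work surface. World frame = base frame: x ahead of the robot, y to its left, z up, the work surface at z = 0. Lengths are in m, angles in rad, forces in N, time in s.
With the tool pointing down it reaches from about 0.25 to 0.775 m from the base axis. Payload 4 kg.
Tool frame: the origin (TCP) lies between the finger pads; the fingertips stand 22 mm ahead of it and the grasp point (between the pads) lies 3 mm ahead of it (bot.tip_reach is the distance from the TCP to the fingertips, in m); z points along the fingers, y is the direction in which the jaws open and shut (so a half turn about z gives the same grasp; the last joint's range is limited). The gripper opens to 94 mm and grips with 3 to 60 N. Pads are 16 mm wide; open, the fingers measure 119 mm over their backs; the gripper's body (75 mm by 177 mm) begins 78 mm behind the grasp point.
Start: joints at [-1.302, 0.087, 1.371, -0, 1.684, -0.103], TCP at [0.2, -0.512, 0.228] pointing down, gripper open.
Joint ranges: [-3.1, 3.1], [-0.76, 2.03], [0.27, 2.55], [-1.08, 4.22], [0.17, 2.65], [-2.57, 2.57]. Speed limits (rad/s): [2.79, 2.79, 3.14, 3.14, 3.14, 3.14].

### API

Orientations are given as a unit quaternion [w, x, y, z].
In Python, from rig import monitor, eyes, ticket, models, bot gives the robot as it stands.
- The arm moves only by the tool step_arm, never from a script. Its arguments are lists of equal length, an entry for each row: "jaw": the closure, from -1 (fully open) to 1 (shut); "dp": the shift along the tool's x, y, z in mm, a list of three; "twist": the turn, a rotation vector about the tool's x, y, z in degrees, a list of three. A call has 1 to 20 rows; each row is the pose to reach, as a shift and turn from the pose commanded when the call began, along the tool's axes at that moment; what a row does not reach only later rows make up. A row lasts 1/12 s, in which the tool goes at most 41.7 mm and 7.16 degrees, less where a joint would pass 70% of its speed; a pose out of reach is approached as far as the arm can. A call with a gripper value outside its range is refused whole. The fingers move at their own pace and stop on an object; the grip force is fixed at half the most. Time passes only in rows, so rows that repeat a pose let the fingers close. It gives the time, the measured TCP pose, the force and the opening at its end, in the units of the state.
- monitor.sense(): the state, without advancing time (a new reading comes with each control period).
- eyes.read_camera(name): name is "scene" or "top"; returns the picture (420x560x3 uint8, red, green, blue); there is no depth.
- eyes.camera_params(name): a dict with "K" (3x3 intrinsics, pixels), "R" (3x3) and "t" (3): a world point X has camera coordinates R X + t. Camera axes: x right, y down, z forward; pixel columns grow to the right and rows downward; lengths in m; the calibration is good to about 2 mm. A picture is of the moment at which its call begins. camera_params takes no time and is no camera call.
- ticket.finish_job(): hands the job in, once; it reports no verdict.
Trained networks look in the newest picture that a camera, given by its name, has taken for a name from the list of things; names that differ only in an ending like _2 or _b are one class to them, and where a whole thing is asked for, a point or a joint stands for the part that bears it (a point fixed in the world has none). Each returns a list of dicts, best first, with "score" (0 to 1); they miss things now and then, are a little off and sometimes report something else, mostly with a low value. They report only what shows in the picture. A call takes as long as a camera call.
- models.spot_in(camera, name): "at" ([x, y, z] in m, in the coordinates of the camera as it stood for that picture, good to about 4 mm: the middle of the surface that is visible of it).
- models.cut_out(camera, name): "region" (420x560 bool, what is visible of it).
The state is a dict: "t": time; "joints": joint angles; "qvel": joint speeds; "tau": joint torques, N m; "tool_pos": TCP position; "tool_rot": TCP orientation; "wrist_force": force on the tool from outside, world axes, zero at the start; "wrist_torque": the same for the moment, N m; "width": finger opening in m.
Only numpy, scipy, OpenCV 4.12 (cv2) and the standard library are available. Lean on these libraries where they do the work, as an engineer would, in place of code of your own. Each camera call takes 0.05 s, during which the arm holds its last target.

## Working session

There is one attempt and no reset: what is moved stays moved. The work goes in short steps, Python scripts to look and compute and a tool call to move; the robot and the scene stay as the last step left them, time stands still between calls to the robot, and variables do not carry over. Pictures are saved under pics/ and viewed, and the job is handed in when it is done.

Besides the shell and the picture viewer there is one more tool, called after "Call:" by a JSON object that holds its "api" and its "payload". step_arm: Moves the arm, as the interface text tells. Its arguments: {"type":"object","properties":{"jaw":{"type":"array"},"dp":{"type":"array"},"twist":{"type":"array"}},"required":["jaw","dp","twist"]}

```bash
ls; mkdir -p pics; python3 - <<'E'
from rig import monitor, eyes, ticket, models, bot
import cv2
print(monitor.sense()); print([a for a in dir(bot) if a[0]!='_'])
for c in ("scene","top"):
    im=eyes.read_camera(c); cv2.imwrite(f"pics/{c}0.png",im[:,:,::-1])
    print(c,eyes.camera_params(c))
    for n in ["cradle","cover","pry_grip","barrel_center","rest"]:
        r=models.spot_in(c,n); print(n,[(round(x['score'],2),x['at']) for x in r[:2]])
E
```

```text
pics
{'t': 0.0, 'joints': array([-1.30210457e+00,  8.79593053e-02,  1.37222816e+00,  7.17943938e-06,
        1.68360934e+00, -1.03084045e-01]), 'qvel': array([-8.33196485e-04,  3.32446167e-04, -3.95343752e-05,  6.58272426e-04,
       -1.15337193e-03,  6.85603156e-04]), 'tau': array([-3.75676518e-05, -3.40180314e+01, -3.02428365e+01,  7.17679155e-02,
        3.28087248e-02, -1.69701739e-04]), 'tool_pos': array([ 0.19967214, -0.51194177,  0.22631502]), 'tool_rot': array([-1.09859449e-03,  9.82771866e-01,  1.84819491e-01, -8.75967274e-05]), 'wrist_force': array([0.1384423 , 0.07718329, 0.2418472 ]), 'wrist_torque': array([ 0.02680441, -0.02138777,  0.01314696]), 'width': 0.09377541021380487}
['IKError', 'tip_reach']
scene {'K': array([[402.31351565,   0.        , 280.05628822],
       [  0.        , 402.31351565, 213.82813173],
       [  0.        ,   0.        ,   1.        ]]), 'R': array([[ 0.70343473,  0.7105196 ,  0.01847916],
       [ 0.39036293, -0.36448229, -0.84544039],
       [-0.59396664,  0.60192571, -0.53375001]]), 't': array([-0.44858322, -0.16921286,  1.32342427])}
cradle
[... 173 characters left out ...]
3, [0.0346, 0.0201, 0.9446])]
rest [(0.68, [-0.2391, 0.1165, 0.8671])]
top {'K': array([[450.46567797,   0.        , 278.85476814],
       [  0.        , 450.46567797, 209.40565743],
       [  0.        ,   0.        ,   1.        ]]), 'R': array([[ 0.01096602, -0.9999219 ,  0.0059946 ],
       [-0.99070208, -0.01167753, -0.13554715],
       [ 0.13560657, -0.00445245, -0.99075276]]), 't': array([-5.34684545e-04,  6.00218666e-01,  8.78319822e-01])}
cradle [(0.73, [-0.0385, -0.0288, 0.9083])]
cover [(0.6, [-0.044, -0.0372, 0.9112])]
pry_grip [(0.69, [-0.2447, 0.1103, 0.9335])]
barrel_center [(0.73, [0.2269, 0.1072, 0.9])]
rest [(0.65, [0.2087, 0.1424, 0.9247]), (0.3, [0.2139, -0.072, 0.9387])]
```

View pics/scene0.png

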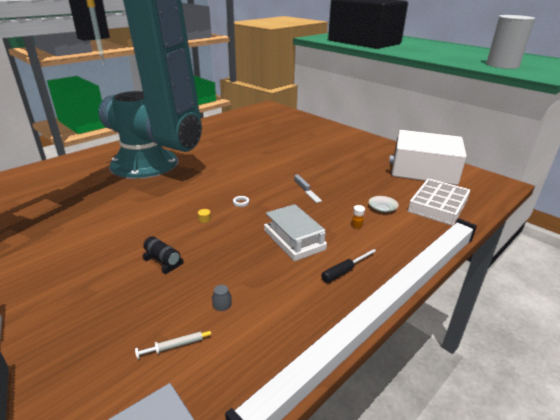

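View pics/top0.png

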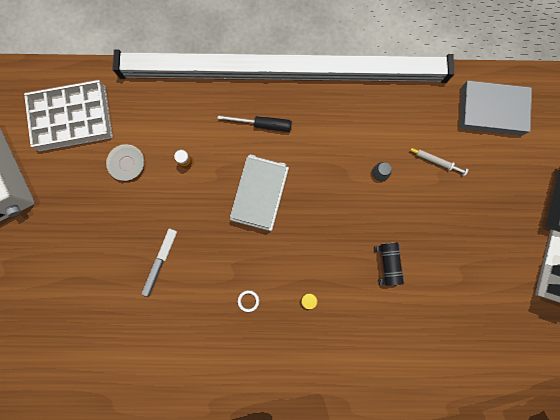

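```bash
cat > h.py <<'E'
import numpy as np, cv2
from rig import monitor, eyes, ticket, models, bot
P={c:eyes.camera_params(c) for c in ("scene","top")}
def proj(c,X):
    p=P[c];q=p['R']@np.asarray(X,float)+p['t'];q=p['K']@q;return q[:2]/q[2]
def back(c,uv,z):
    p=P[c];d=p['R'].T@np.linalg.inv(p['K'])@np.array([uv[0],uv[1],1.]);o=-p['R'].T@p['t']
    return o+d*(z-o[2])/d[2]
def world(c,a): p=P[c];return p['R'].T@(np.array(a)-p['t'])
E
python3 - <<'E'
from h import *
for c in P:
    im=eyes.read_camera(c)[:,:,::-1]
    (u,v),w=((295,232),45) if c=="scene" else ((260,193),45)
    cr=[im[v-w:v+w,u-w:u+w]]
    if c=="scene": cr+=[im[188-45:188+45,310-45:310+45]]
    else: cr+=[im[263-45:263+45,160-45:160+45]]
    cv2.imwrite(f"pics/z_{c}.png",np.hstack([cv2.resize(x,(390,390),interpolation=cv2.INTER_CUBIC) for x in cr]))
    for n in ["cradle","cover","pry_grip","barrel_center","rest"]:
        r=models.cut_out(c,n)
        if not r: print(c,n,None);continue
        m=r[0]['region'].astype(np.uint8);rc=cv2.minAreaRect(cv2.findNonZero(m))
        r2=models.spot_in(c,n)
        print(c,n,r[0]['score'],m.sum(),cv2.boxPoints(rc).round(1).tolist(),world(c,r2[0]['at']).round(3) if r2 else None)
        np.save(f"m_{c}_{n}.npy",m)
E
```

```text
scene cradle 0.63 2226 [[257.0, 222.0], [287.0, 192.0], [334.0, 239.0], [304.0, 269.0]] [0.662 0.031 0.049]
scene cover 0.89 1198 [[264.3999938964844, 214.89999389648438], [283.1000061035156, 193.10000610351562], [325.3999938964844, 229.39999389648438], [306.70001220703125, 251.1999969482422]] [0.645 0.041 0.055]
scene pry_grip 0.74 208 [[293.0, 177.8000030517578], [298.0, 173.10000610351562], [321.6000061035156, 198.60000610351562], [316.5, 203.3000030517578]] [0.492 0.258 0.008]
scene barrel_center 0.62 577 [[141.1999969482422, 247.89999389648438], [149.6999969482422, 233.8000030517578], [182.39999389648438, 253.39999389648438], [173.89999389648438, 267.5]] [ 0.509 -0.228  0.038]
scene rest 0.68 176 [[141.39999389648438, 268.0], [144.3000030517578, 251.3000030517578], [183.6999969482422, 258.29998779296875], [180.6999969482422, 274.8999938964844]] [ 0.53  -0.232  0.008]
top cradle 0.58 2955 [[227.6999969482422, 219.6999969482422], [246.60000610351562, 152.6999969482422], [289.79998779296875, 164.89999389648438], [270.8999938964844, 231.89999389648438]] [0.627 0.048 0.056]
top cover 0.81 2679 [[228.6999969482422, 216.8000030517578], [245.8000030517578, 153.3000030517578], [286.6000061035156, 164.1999969482422], [269.5, 227.6999969482422]] [0.638 0.049 0.058]
top pry_grip 0.72 3013 [[227.8000030517578, 219.8000030517578], [245.5, 153.3000030517578], [289.0, 164.89999389648438], [271.29998779296875, 231.39999389648438]] [0.492 0.249 0.008]
top barrel_center 0.58 744 [[379.0, 243.60000610351562], [397.20001220703125, 240.8000030517578], [403.79998779296875, 282.8999938964844], [385.6000061035156, 285.79998779296875]] [ 0.494 -0.222  0.048]
top rest None
```

View pics/z_scene.png

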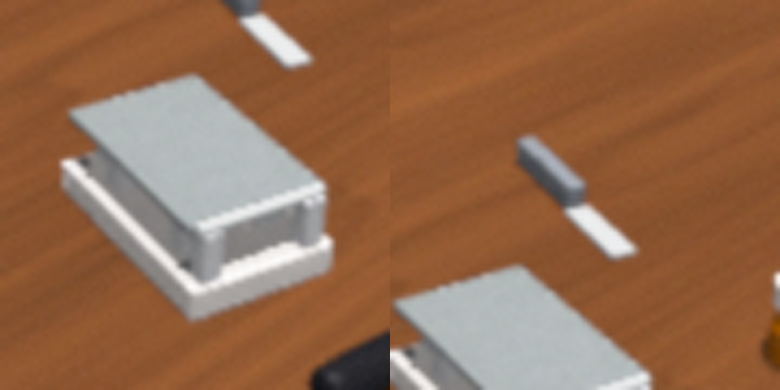

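View pics/z_top.png

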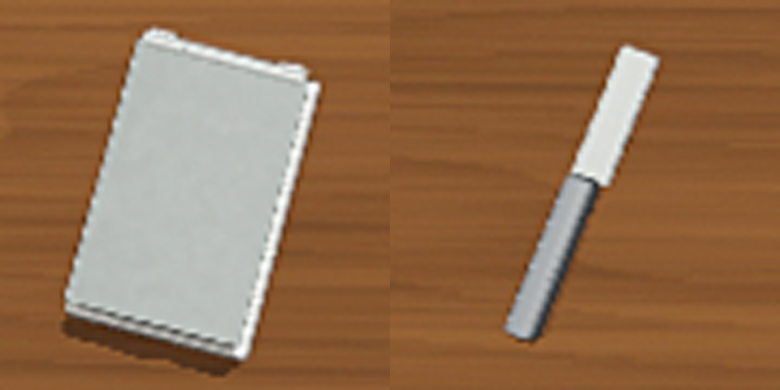

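```bash
cat > fit.py <<'E'
from h import *
from scipy.optimize import minimize
from itertools import product
SS=4
def boxpts(b): return np.array(list(product(b[0:2],b[2:4],b[4:6])))
def cyl(r,x0,x1): 
    a=np.linspace(0,2*np.pi,32); return np.array([[x,r*np.cos(t),r*np.sin(t)] for x in(x0,x1) for t in a])
def render(c,hulls,pose,roi):
    x,y,a=pose[:3];z=0
    Rz=np.array([[np.cos(a),-np.sin(a),0],[np.sin(a),np.cos(a),0],[0,0,1]])
    u0,v0,u1,v1=roi;m=np.zeros(((v1-v0)*SS,(u1-u0)*SS),np.uint8)
    for h in hulls:
        X=h@Rz.T+[x,y,0]
        p=np.array([proj(c,q) for q in X])
        p=((p+0.5-[u0,v0])*SS-0.5)
        hh=cv2.convexHull((p*16).round().astype(np.int32).reshape(-1,1,2))
        cv2.fillConvexPoly(m,hh,255,shift=4)
    return cv2.resize(m,None,fx=1/SS,fy=1/SS,interpolation=cv2.INTER_AREA)/255.
def fit(hulls,masks,rois,p0):
    def cost(p):
        q=[p[0]/1000,p[1]/1000,p[2]/50]
        return sum(np.abs(render(c,hulls,q,rois[c])-masks[c]).sum() for c in masks)
    s=np.array([p0[0]*1000,p0[1]*1000,p0[2]*50])
    best=None
    for d in (0,4,-4):
        r=minimize(cost,s+[d,d/2,d],method='Nelder-Mead',options=dict(initial_simplex=s+np.array([[0,0,0],[8,0,0],[0,8,0],[d,d,7]]),xatol=.05,fatol=.1))
        if best is None or r.fun<best.fun: best=r
    p=best.x;return [p[0]/1000,p[1]/1000,p[2]/50],best.fun
CR=[boxpts(b) for b in [(-.07,.07,-.045,.045,0,.02),(-.068,.062,-.042,.042,.049,.054),(-.066,-.054,-.025,.025,.02,.041),(-.04,-.028,-.033,.033,.02,.048),(.028,.04,-.033,.033,.02,.048)]]
PRY=[boxpts(b) for b in [(-.052,.028,-.007,.007,0,.02),(.028,.093,-.009,.009,0,.0025)]]
BAR=[cyl(.018,-.042,.042)+[0,0,.03]]
E
python3 - <<'E'
from fit import *
im={c:eyes.read_camera(c) for c in P}
hsv={c:cv2.cvtColor(im[c],cv2.COLOR_RGB2HSV).astype(int) for c in P}
def run(name,hulls,ctr,maskf,p0,w):
    rois={c:(ctr[c][0]-w,ctr[c][1]-w,ctr[c][0]+w,ctr[c][1]+w) for c in P};masks={}
    for c in P:
        r=rois[c];h=hsv[c][r[1]:r[3],r[0]:r[2]];m=maskf(h).astype(np.uint8)
        n,l,st,_=cv2.connectedComponentsWithStats(m);k=1+np.argmax(st[1:,4]);masks[c]=(l==k).astype(float)
    for cs in (("top","scene"),("top",),("scene",)):
        p,f=fit(hulls,{c:masks[c] for c in cs},rois,p0)
        print(name,cs,np.round(p,4),np.degrees(p[2]).round(2),f,[masks[c].sum() for c in cs])
    p,f=fit(hulls,masks,rois,p0)
    vs=[np.dstack([render(c,hulls,p,rois[c]),masks[c],masks[c]*0]) *255 for c in P]
    cv2.imwrite(f"pics/fit_{name}.png",np.hstack([cv2.resize(v,(390,390),interpolation=0) for v in vs]))
g=lambda h:(h[:,:,1]<95)&(h[:,:,2]>60)
run("cradle",CR,{"scene":(295,230),"top":(260,193)},g,(.638,.047,-.25),46)
run("pry",PRY,{"scene":(308,188),"top":(160,263)},g,(.475,.255,-.4),40 if 0 else 24 if 0 else 36)
run("barrel",BAR,{"scene":(162,252),"top":(391,264)},lambda h:h[:,:,2]<55,(.5,-.225,.1),30)
E
```

```text
cradle ('top', 'scene') [ 0.6382  0.0479 -0.2474] -14.17 211.76078431372548 [np.float64(3046.0), np.float64(2349.0)]
cradle ('top',) [ 0.6389  0.0477 -0.2501] -14.33 114.37254901960785 [np.float64(3046.0)]
cradle ('scene',) [ 0.6368  0.0482 -0.2431] -13.93 82.37254901960785 [np.float64(2349.0)]
pry ('top', 'scene') [ 0.4737  0.262  -0.3572] -20.46 976.6196078431373 [np.float64(608.0), np.float64(637.0)]
pry ('top',) [ 0.4737  0.2617 -0.3514] -20.13 90.16470588235293 [np.float64(608.0)]
pry ('scene',) [ 0.3355  0.6882 -1.2385] -70.96 637.0 [np.float64(637.0)]
barrel ('top', 'scene') [ 0.4909 -0.2266 -0.0937] -5.37 1052.2666666666667 [np.float64(218.0), np.float64(556.0)]
barrel ('top',) [ 0.3857 -0.2353  0.7677] 43.99 218.0 [np.float64(218.0)]
barrel ('scene',) [ 0.5038 -0.2328 -0.0751] -4.3 346.87450980392157 [np.float64(556.0)][ WARN:0@5.084] global loadsave.cpp:1063 imwrite_ Unsupported depth image for selected encoder is fallbacked to CV_8U.
```

```bash
python3 -c "
import cv2,numpy as np
v=np.vstack([cv2.resize(cv2.imread(f'pics/fit_{n}.png'),(400,200)) for n in ('cradle','pry','barrel')]);cv2.imwrite('pics/fits.png',v)"
```

```text
(no output)
```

View pics/fits.png

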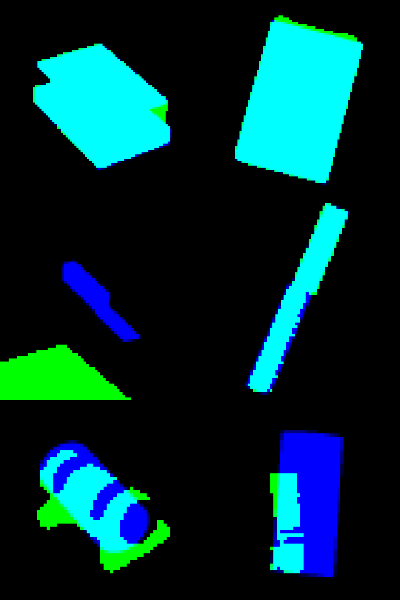

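```bash
python3 - <<'E' 2>/dev/null
from fit import *
im={c:eyes.read_camera(c) for c in P}
hsv={c:cv2.cvtColor(im[c],cv2.COLOR_RGB2HSV).astype(int) for c in P}
def go(name,hulls,masks,p0,rois):
    for cs in (("top","scene"),("top",),("scene",)):
        p,f=fit(hulls,{c:masks[c] for c in cs},rois,p0)
        print(name,cs,np.round(p,4),np.degrees(p[2]).round(2),f,[masks[c].sum() for c in cs])
rois={"scene":(280,160,335,215),"top":(124,227,196,299)}
M={}
for c in P:
    r=rois[c];h=hsv[c][r[1]:r[3],r[0]:r[2]];m=((h[:,:,1]<110)&(h[:,:,2]>60)).astype(np.uint8)
    n,l,st,ce=cv2.connectedComponentsWithStats(m)
    k=l[l.shape[0]//2-2:l.shape[0]//2+3, l.shape[1]//2-2:l.shape[1]//2+3].max();M[c]=(l==k).astype(float)
go("pry",PRY,M,(.474,.262,-.36),rois)
rois={"scene":(130,220,195,285),"top":(360,230,420,300)}
M={c:np.load(f"m_{c}_barrel_center.npy")[rois[c][1]:rois[c][3],rois[c][0]:rois[c][2]].astype(float) for c in P}
go("barrel",BAR,M,(.5,-.23,.1),rois)
v=[np.hstack([im[c][r[1]:r[3],r[0]:r[2]][:,:,::-1]]) for c,r in rois.items()]
cv2.imwrite("pics/zb.png",np.hstack([cv2.resize(x,(390,390),interpolation=cv2.INTER_CUBIC) for x in v]))
E
```

```text
pry ('top', 'scene') [ 0.4732  0.2619 -0.3483] -19.95 131.54117647058823 [np.float64(624.0), np.float64(259.0)]
pry ('top',) [ 0.4737  0.2619 -0.3483] -19.96 93.33333333333333 [np.float64(624.0)]
pry ('scene',) [ 0.4713  0.2618 -0.3619] -20.74 33.08627450980392 [np.float64(259.0)]
barrel ('top', 'scene') [ 0.4937 -0.2233  0.1042] 5.97 118.92941176470586 [np.float64(744.0), np.float64(577.0)]
barrel ('top',) [ 0.494  -0.2234  0.1208] 6.92 53.36862745098039 [np.float64(744.0)]
barrel ('scene',) [ 0.4943 -0.2228  0.083 ] 4.76 62.34901960784315 [np.float64(577.0)]
```

View pics/zb.png

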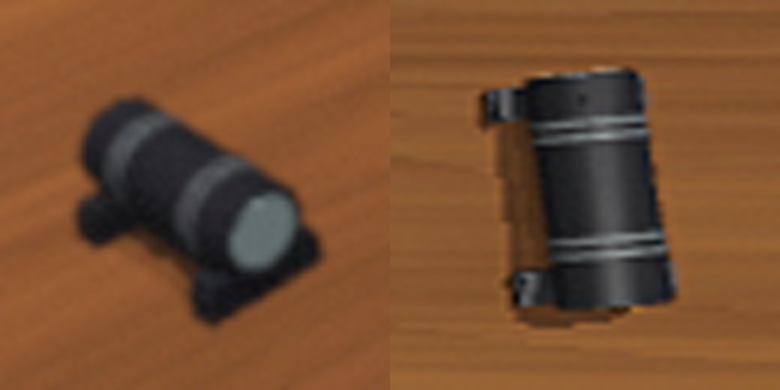

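```bash
cat >> h.py <<'E'
from scipy.spatial.transform import Rotation as Ro
def st():
    s=monitor.sense();q=s['tool_rot'];return s,Ro.from_quat([q[1],q[2],q[3],q[0]])
CRD=(0.638,0.048,np.radians(-14.2))
def c2w(p): a=CRD[2];return np.array([CRD[0]+p[0]*np.cos(a)-p[1]*np.sin(a),CRD[1]+p[0]*np.sin(a)+p[1]*np.cos(a),p[2]])
def w2c(p): a=CRD[2];d=np.array(p)-[CRD[0],CRD[1],0];return np.array([d[0]*np.cos(a)+d[1]*np.sin(a),-d[0]*np.sin(a)+d[1]*np.cos(a),d[2]])
def down(yaw,tilt=0): # tilt about tool y, deg
    y=np.radians(yaw)
    return Ro.from_matrix(np.array([[np.cos(y),np.sin(y),0],[np.sin(y),-np.cos(y),0],[0,0,-1]]))*Ro.from_euler('y',tilt,degrees=True)
def delta(pos,R):
    s,R0=st();return (R0.inv().apply(np.array(pos)-s['tool_pos'])*1000).round(1),np.degrees((R0.inv()*R).as_rotvec()).round(2)
def show():
    s,R=st();x=R.as_matrix()
    print('t',round(s['t'],2),'pos',s['tool_pos'].round(4),'yaw',np.degrees(np.arctan2(x[1,0],x[0,0])).round(2),'z',x[:,2].round(3),'F',s['wrist_force'].round(2),'T',s['wrist_torque'].round(3),'w',round(s['width'],4),'q',s['joints'].round(2))
E
python3 - <<'E'
from h import *
show();print(delta([.473,.262,.12],down(160)))
E
```

```text
t 1.85 pos [ 0.1998 -0.5124  0.2275] yaw 21.3 z [ 0. -0. -1.] F [-0.15  0.54 -0.41] T [-0.006  0.006 -0.029] w 0.0941 q [-1.3   0.09  1.37 -0.    1.68 -0.1 ]
(array([ 535.9, -622.3,  107.5]), array([   0. ,    0. , -138.7]))
```

Call:
{"api": "step_arm", "payload": {"jaw": [-1, -1, -1, -1, -1, -1, -1, -1, -1, -1, -1, -1, -1, -1, -1, -1, -1, -1, -1, -1], "dp": [[536, -622, 107], [536, -622, 107], [536, -622, 107], [536, -622, 107], [536, -622, 107], [536, -622, 107], [536, -622, 107], [536, -622, 107], [536, -622, 107], [536, -622, 107], [536, -622, 107], [536, -622, 107], [536, -622, 107], [536, -622, 107], [536, -622, 107], [536, -622, 107], [536, -622, 107], [536, -622, 107], [536, -622, 107], [536, -622, 107]], "twist": [[0, 0, -138.7], [0, 0, -138.7], [0, 0, -138.7], [0, 0, -138.7], [0, 0, -138.7], [0, 0, -138.7], [0, 0, -138.7], [0, 0, -138.7], [0, 0, -138.7], [0, 0, -138.7], [0, 0, -138.7], [0, 0, -138.7], [0, 0, -138.7], [0, 0, -138.7], [0, 0, -138.7], [0, 0, -138.7], [0, 0, -138.7], [0, 0, -138.7], [0, 0, -138.7], [0, 0, -138.7]]}}

```text
t: 3.52
tool_pos: [0.4735, 0.2645, 0.12]
tool_rot: [0.0, 0.171, 0.985, 0.0]
wrist_force: [-0.0, 0.5, 1.0]
width: 0.0945
```

```bash
python3 - <<'E'
from h import *
show();print(delta([.473,.262,.12],down(160)))
E
```

```text
t 3.52 pos [0.4735 0.2645 0.12  ] yaw 160.36 z [ 0.  0. -1.] F [-0.03  0.46  1.  ] T [ 0.039 -0.185  0.018] w 0.0945 q [ 0.4   0.12  1.55  0.    1.47 -0.82]
(array([-0.4, -2.6,  0. ]), array([0.02, 0.01, 0.36]))
```

Call:
{"api": "step_arm", "payload": {"jaw": [-1, -1, -1, -1], "dp": [[0, 0, 40], [0, 0, 65], [0, 0, 65], [0, 0, 65]], "twist": [[0, 0, 0], [0, 0, 0], [0, 0, 0], [0, 0, 0]]}}

```text
t: 3.85
tool_pos: [0.472, 0.2614, 0.054]
tool_rot: [-0.002, 0.174, 0.985, -0.001]
wrist_force: [-0.0, -0.5, 0.8]
width: 0.0939
```

```bash
python3 - <<'E'
from h import *
show();print(delta([.473,.262,.0255],down(160)))
for c in ("top",):
    im=eyes.read_camera(c)[:,:,::-1]
    r=(110,210,220,310); cv2.imwrite("pics/a1.png",cv2.resize(im[r[1]:r[3],r[0]:r[2]],None,fx=6,fy=6,interpolation=cv2.INTER_CUBIC))
show()
E
```

```text
t 3.85 pos [0.472  0.2614 0.054 ] yaw 160.02 z [-0.004 -0.002 -1.   ] F [-0.04 -0.53  0.81] T [ 0.054 -0.168 -0.014] w 0.0939 q [ 0.4   0.17  1.64 -0.    1.34 -0.82]
(array([-0.8,  1. , 28.5]), array([-0.17, -0.17,  0.02]))
t 3.9 pos [0.4735 0.2617 0.0561] yaw 159.99 z [ 0.  0. -1.] F [ 0.13 -0.87  0.11] T [ 0.006 -0.153  0.027] w 0.0941 q [ 0.4   0.16  1.63 -0.    1.34 -0.82]
```

View pics/a1.png

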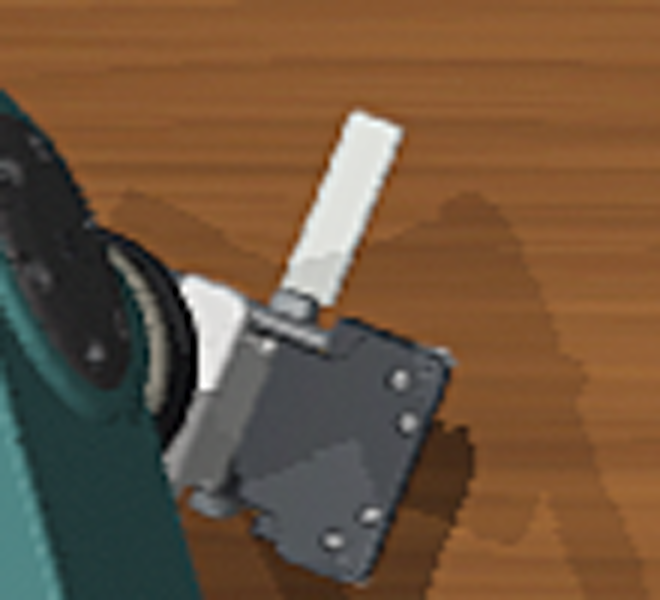

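Call:
{"api": "step_arm", "payload": {"jaw": [-1, -1, -1, 1, 1, 1, 1, 1, 1, 1, 1, 1], "dp": [[0, 0, 15], [0, 0, 29.5], [0, 0, 29.5], [0, 0, 29.5], [0, 0, 29.5], [0, 0, 29.5], [0, 0, 29.5], [0, 0, 29.5], [0, 0, 29.5], [0, 0, 29.5], [0, 0, 29.5], [0, 0, 29.5]], "twist": [[0, 0, 0], [0, 0, 0], [0, 0, 0], [0, 0, 0], [0, 0, 0], [0, 0, 0], [0, 0, 0], [0, 0, 0], [0, 0, 0], [0, 0, 0], [0, 0, 0], [0, 0, 0]]}}

```text
t: 4.9
tool_pos: [0.4731, 0.2618, 0.0259]
tool_rot: [-0.0, 0.174, 0.985, -0.0]
wrist_force: [-0.2, 1.1, 0.1]
width: 0.0377
```

```bash
python3 - <<'E'
from h import *
show()
E
```

```text
t 4.9 pos [0.4731 0.2618 0.0259] yaw 160.0 z [-0. -0. -1.] F [-0.24  1.06  0.09] T [ 0.05  -0.123 -0.05 ] w 0.0377 q [ 0.4   0.2   1.66 -0.    1.28 -0.82]
```

Call:
{"api": "step_arm", "payload": {"jaw": [1, 1, 1, 1, 1, 1, 1, 1, 1, 1, 1, 1], "dp": [[0, 0, 0], [0, 0, 0], [0, 0, 0], [0, 0, 0], [0, 0, 0], [0, 0, 0], [0, 0, 0], [0, 0, -20], [0, 0, -50], [0, 0, -80], [0, 0, -80], [0, 0, -80]], "twist": [[0, 0, 0], [0, 0, 0], [0, 0, 0], [0, 0, 0], [0, 0, 0], [0, 0, 0], [0, 0, 0], [0, 0, 0], [0, 0, 0], [0, 0, 0], [0, 0, 0], [0, 0, 0]]}}

```text
t: 5.9
tool_pos: [0.4746, 0.2624, 0.1081]
tool_rot: [0.002, 0.174, 0.985, 0.001]
wrist_force: [0.2, -0.7, -1.4]
width: 0.0135
```

```bash
python3 - <<'E'
from h import *
show()
# estimate of tool pose in pictures
s,R=st()
ims=[]
for c,r in (("scene",(265,130,345,210)),("top",(110,205,210,305))):
    im=eyes.read_camera(c)[:,:,::-1]
    ims.append(cv2.resize(im[r[1]:r[3],r[0]:r[2]],(390,390),interpolation=cv2.INTER_CUBIC))
cv2.imwrite("pics/a2.png",np.hstack(ims))
target=c2w([-.110-.093,0,.065]); print(target,delta(target,down(165.8)))
E
```

```text
t 5.9 pos [0.4746 0.2624 0.1081] yaw 160.0 z [ 0.005  0.002 -1.   ] F [ 0.23 -0.74 -1.36] T [ 0.008 -0.098  0.013] w 0.0135 q [ 0.4   0.12  1.57 -0.    1.44 -0.82]
[0.44120259 0.0977974  0.065     ] (array([ -26.6, -164.5,   39.9]), array([-0.07, -0.08, -5.8 ]))
```

View pics/a2.png

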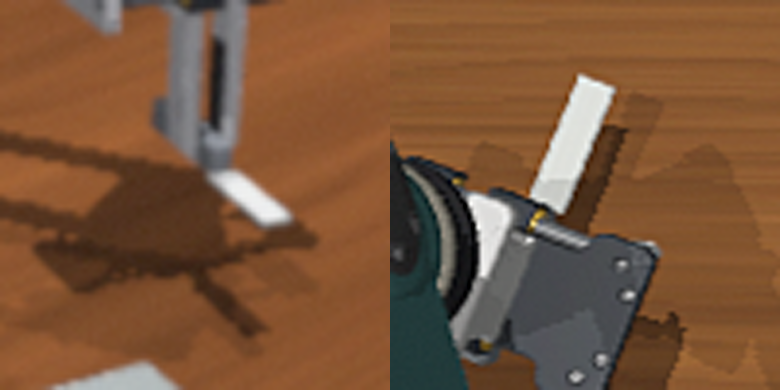

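```bash
python3 - <<'E'
from h import *
t=c2w([-.097-.093,0,.0695]); print(t,delta(t,down(165.8)))
E
```

```text
[0.45380538 0.0946084  0.0695    ] (array([ -39.5, -163.2,   35.4]), array([-0.07, -0.08, -5.8 ]))
```

Call:
{"api": "step_arm", "payload": {"jaw": [1, 1, 1, 1, 1, 1, 1, 1, 1, 1, 1], "dp": [[-8, -35, 0], [-16, -70, 0], [-25, -105, 0], [-33, -140, 0], [-39.5, -163, 10], [-39.5, -163, 25], [-39.5, -163, 36], [-39.5, -163, 36], [-39.5, -163, 36], [-39.5, -163, 36], [-39.5, -163, 36]], "twist": [[0, 0, -5.8], [0, 0, -5.8], [0, 0, -5.8], [0, 0, -5.8], [0, 0, -5.8], [0, 0, -5.8], [0, 0, -5.8], [0, 0, -5.8], [0, 0, -5.8], [0, 0, -5.8], [0, 0, -5.8]]}}

```text
t: 6.92
tool_pos: [0.455, 0.0958, 0.0704]
tool_rot: [0.0, 0.123, 0.992, 0.0]
wrist_force: [0.3, 0.2, 0.3]
width: 0.0142
```

```bash
cat > look.py <<'E'
from h import *
import sys
# overlay: predicted pry tip given TCP
def ov(name,pts,rs):
    ims=[]
    for c,r in rs:
        im=eyes.read_camera(c)[:,:,::-1];k=390/(r[2]-r[0])
        z=cv2.resize(im[r[1]:r[3],r[0]:r[2]],None,fx=k,fy=k,interpolation=cv2.INTER_CUBIC)[:400]
        for X in pts:
            u=((proj(c,X)+.5-[r[0],r[1]])*k-.5).round().astype(int); cv2.circle(z,tuple(int(a) for a in u),2,(0,0,255),-1)
        ims.append(z)
    h=min(i.shape[0] for i in ims)
    cv2.imwrite(name,np.hstack([i[:h] for i in ims]))
def pry(): # pry points from TCP
    s,R=st();f=lambda p:s['tool_pos']+R.apply(p)
    # tool x backward, z down ; underside at z=+.0255
    return [f([-.093,y,.0245]) for y in(-.009,.009)]
E
python3 - <<'E'
from look import *
show();show();s,R=st();print(w2c(s['tool_pos']))
ov("pics/a3.png",pry()+[c2w([-.068,y,.049]) for y in(-.042,.042)],(("scene",(250,170,330,250)),("top",(220,165,310,255))))
show()
E
```

```text
t 6.92 pos [0.455  0.0958 0.0704] yaw 165.88 z [ 0.001  0.    -1.   ] F [0.28 0.22 0.32] T [ 0.103 -0.089  0.028] w 0.0142 q [ 0.09 -0.01  1.8   0.    1.36 -1.24]
t 6.92 pos [0.455  0.0958 0.0704] yaw 165.88 z [ 0.001  0.    -1.   ] F [0.28 0.22 0.32] T [ 0.103 -0.089  0.028] w 0.0142 q [ 0.09 -0.01  1.8   0.    1.36 -1.24]
[-0.18910227  0.00149502  0.07041367]
t 7.02 pos [0.4551 0.0957 0.0707] yaw 165.87 z [ 0.001  0.    -1.   ] F [-0.83 -0.92 -0.96] T [ 0.016 -0.151  0.008] w 0.0141 q [ 0.09 -0.02  1.8  -0.    1.36 -1.24]
```

View pics/a3.png

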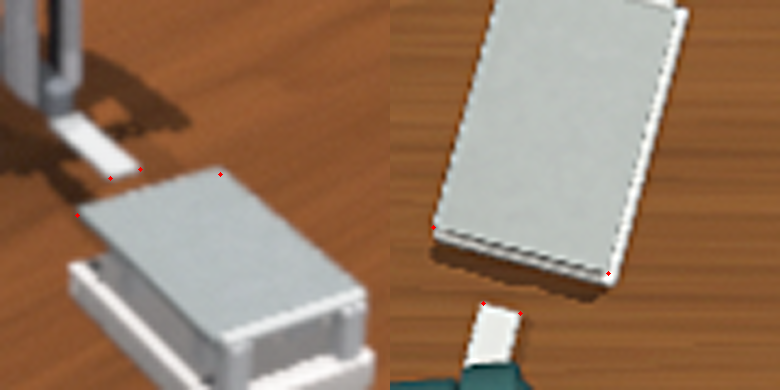

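Call:
{"api": "step_arm", "payload": {"jaw": [1, 1, 1, 1, 1, 1, 1], "dp": [[0, -1.5, 1.2], [-15, -1.5, 1.2], [-20, -1.5, 1.2], [-25, -1.5, 1.2], [-30, -1.5, 1.2], [-35, -1.5, 1.2], [-35, -1.5, 1.2]], "twist": [[0, 0, 0], [0, 0, 0], [0, 0, 0], [0, 0, 0], [0, 0, 0], [0, 0, 0], [0, 0, 0]]}}

```text
t: 7.6
tool_pos: [0.489, 0.0848, 0.0688]
tool_rot: [0.0, 0.124, 0.992, -0.0]
wrist_force: [0.6, -0.3, -1.2]
width: 0.0135
```

```bash
python3 - <<'E'
from look import *
show();s,R=st();print(w2c(s['tool_pos']))
ov("pics/a4.png",[c2w([-.068,y,.049]) for y in(-.042,.042)],(("scene",(250,170,330,250)),("top",(220,165,310,255))))
show();s,R=st();print(w2c(s['tool_pos']))
E
```

```text
t 7.6 pos [0.489  0.0848 0.0688] yaw 165.78 z [ 0.001 -0.    -1.   ] F [ 0.62 -0.28 -1.17] T [ 0.048 -0.166 -0.001] w 0.0135 q [ 0.06  0.06  1.73 -0.    1.36 -1.27]
[-0.15352552 -0.00087446  0.06883646]
t 7.7 pos [0.4881 0.085  0.0687] yaw 165.79 z [-0. -0. -1.] F [ 0.39  0.33 -0.81] T [ 0.037 -0.106  0.003] w 0.0139 q [ 0.06  0.06  1.73  0.    1.36 -1.26]
[-0.15439876 -0.00088579  0.06866776]
```

View pics/a4.png

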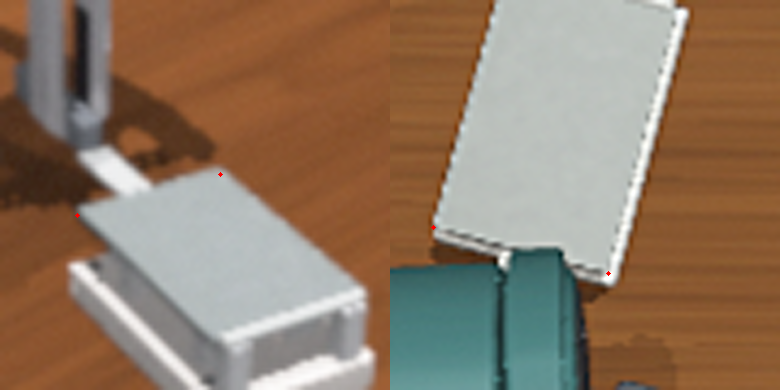

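Call:
{"api": "step_arm", "payload": {"jaw": [1, 1, 1, 1, 1, 1, 1, 1, 1, 1, 1, 1, 1, 1], "dp": [[-6, 0, 0], [-11, 0, 0], [-11, 0, -1.5], [-11, 0, -3], [-11, 0, -9], [-11.4, 0, -14.7], [-13, 0, -26.3], [-15.7, 0, -37.7], [-19.7, 0, -48.8], [-24.8, 0, -59.3], [-30.9, 0, -69.3], [-38.1, 0, -78.6], [-46.2, 0, -87.1], [-46.2, 0, -87.1]], "twist": [[0, 0, 0], [0, 0, 0], [0, 0, 0], [0, 0, 0], [0, 0, 0], [0, 0, 0], [0, 0, 0], [0, 0, 0], [0, 0, 0], [0, 0, 0], [0, 0, 0], [0, 0, 0], [0, 0, 0], [0, 0, 0]]}}

```text
t: 8.87
tool_pos: [0.5358, 0.0733, 0.1595]
tool_rot: [0.003, 0.124, 0.992, 0.0]
wrist_force: [0.1, 0.2, -0.1]
width: 0.0135
```

```bash
python3 - <<'E'
from look import *
show();s,R=st();print(w2c(s['tool_pos']))
ov("pics/a5.png",pry(),(("scene",(230,130,330,230)),("top",(200,135,310,245))))
E
```

```text
t 8.87 pos [0.5358 0.0733 0.1595] yaw 165.77 z [ 0.007 -0.    -1.   ] F [ 0.13  0.21 -0.13] T [ 0.016 -0.138 -0.003] w 0.0135 q [ 0.03  0.09  1.51 -0.    1.54 -1.29]
[-0.1052768  -0.00051869  0.15947584]
```

View pics/a5.png

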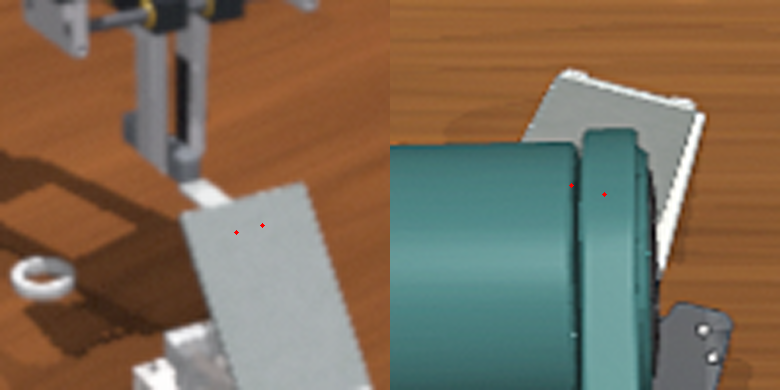

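Call:
{"api": "step_arm", "payload": {"jaw": [1, 1, 1, 1, 1, 1, 1, 1, 1, 1, 1, 1, 1], "dp": [[-8.9, 0, -7.5], [-18.6, 0, -14.1], [-29, 0, -19.7], [-39.8, 0, -24.1], [-51.1, 0, -27.4], [-62.6, 0, -29.5], [-74.3, 0, -30.4], [-80, 0, -30.3], [-86, 0, -30.1], [-92, 0, -29.3], [-97.6, 0, -28.5], [-101.5, 0, -27.7], [-101.5, 0, -27.7]], "twist": [[0, 0, 0], [0, 0, 0], [0, 0, 0], [0, 0, 0], [0, 0, 0], [0, 0, 0], [0, 0, 0], [0, 0, 0], [0, 0, 0], [0, 0, 0], [0, 0, 0], [0, 0, 0], [0, 0, 0]]}}

```text
t: 10.05
tool_pos: [0.6317, 0.0487, 0.1829]
tool_rot: [-0.0, 0.124, 0.992, -0.0]
wrist_force: [0.2, 0.1, -1.0]
width: 0.0138
```

```bash
python3 - <<'E'
from look import *
show();s,R=st();print(w2c(s['tool_pos']))
ov("pics/a6.png",pry(),(("scene",(230,110,350,230)),("top",(200,115,310,225))))
E
```

```text
t 10.05 pos [0.6317 0.0487 0.1829] yaw 165.79 z [-0. -0. -1.] F [ 0.23  0.05 -1.02] T [ 0.077 -0.2    0.042] w 0.0138 q [-0.01  0.29  1.23 -0.    1.63 -1.34]
[-0.00622262 -0.00090252  0.18292698]
```

View pics/a6.png

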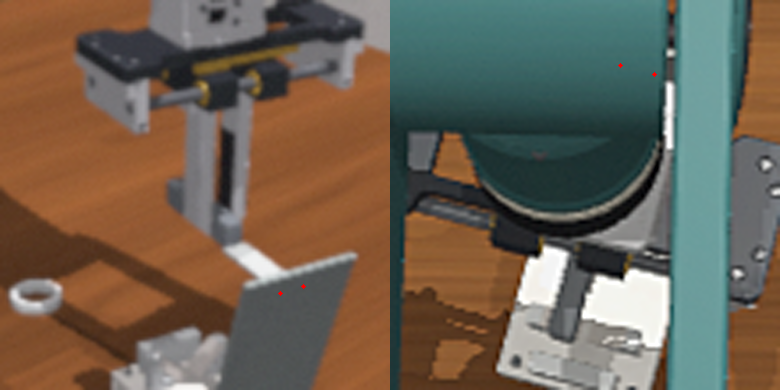

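Call:
{"api": "step_arm", "payload": {"jaw": [1, 1, 1, 1, 1, 1], "dp": [[20, 0, 0], [50, 0, 0], [85, 0, 0], [115, 0, 0], [130, 0, 0], [130, 0, 0]], "twist": [[0, 0, 0], [0, 0, 0], [0, 0, 0], [0, 0, 0], [0, 0, 0], [0, 0, 0]]}}

```text
t: 10.65
tool_pos: [0.5027, 0.0817, 0.1843]
tool_rot: [0.0, 0.123, 0.992, 0.0]
wrist_force: [0.6, -0.5, -0.4]
width: 0.0139
```

```bash
python3 - <<'E'
from look import *
show();print(delta([.473,.262,.08],down(160)))
ov("pics/a7.png",pry(),(("scene",(230,110,350,230)),("top",(200,115,310,225))))
show();print(delta([.473,.262,.08],down(160)))
E
```

```text
t 10.65 pos [0.5027 0.0817 0.1843] yaw 165.9 z [ 0.  0. -1.] F [ 0.58 -0.5  -0.36] T [ 0.021 -0.129 -0.01 ] w 0.0139 q [ 0.05  0.01  1.54  0.    1.59 -1.28]
(array([ 72.7, 167.6, 104.3]), array([0.02, 0.  , 5.9 ]))
t 10.75 pos [0.5055 0.0808 0.1842] yaw 165.83 z [ 0.002 -0.    -1.   ] F [-0.05  0.47  0.23] T [ 0.122 -0.152 -0.045] w 0.0137 q [ 0.05  0.01  1.53 -0.    1.59 -1.28]
(array([ 76. , 167.7, 104.1]), array([0.02, 0.12, 5.83]))
```

View pics/a7.png

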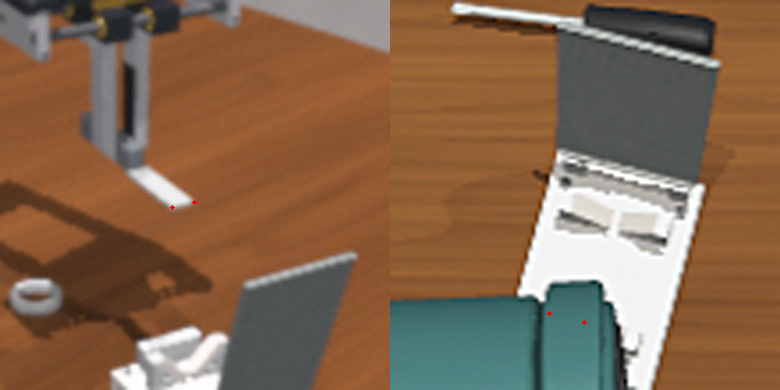

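Cover stands open past upright and stays there; the blade is still straight and level. Now I'll put the tool back at its starting place.

Call:
{"api": "step_arm", "payload": {"jaw": [1, 1, 1, 1, 1, 1, 1, 1, 1], "dp": [[15, 35, 20], [30, 70, 40], [46, 105, 60], [61, 140, 82], [75, 168, 104], [75, 168, 104], [75, 168, 104], [75, 168, 104], [75, 168, 104]], "twist": [[0, 0, 5.8], [0, 0, 5.8], [0, 0, 5.8], [0, 0, 5.8], [0, 0, 5.8], [0, 0, 5.8], [0, 0, 5.8], [0, 0, 5.8], [0, 0, 5.8]]}}

```text
t: 11.5
tool_pos: [0.4756, 0.2612, 0.0807]
tool_rot: [0.001, 0.174, 0.985, 0.0]
wrist_force: [-0.2, -0.2, -0.2]
width: 0.0137
```

```bash
python3 - <<'E'
from look import *
ov("pics/a8.png",pry(),(("scene",(265,140,345,220)),("top",(110,205,210,305))))
show();print(delta([.473,.262,.027],down(160)))
E
```

```text
t 11.6 pos [0.4754 0.261  0.081 ] yaw 159.88 z [ 0.003  0.001 -1.   ] F [-0.56  0.51 -0.52] T [ 0.036 -0.219  0.022] w 0.0135 q [ 0.4   0.14  1.6  -0.    1.39 -0.82]
(array([ 2.7, -0. , 54. ]), array([ 0.08,  0.13, -0.12]))
```

Call:
{"api": "step_arm", "payload": {"jaw": [1, 1, 1, 1, 1, 1], "dp": [[0, 0, 25], [0, 0, 48], [0, 0, 52], [0, 0, 54], [0, 0, 55], [0, 0, 55]], "twist": [[0, 0, 0], [0, 0, 0], [0, 0, 0], [0, 0, 0], [0, 0, 0], [0, 0, 0]]}}

```text
t: 12.1
tool_pos: [0.4748, 0.2618, 0.0258]
tool_rot: [0.001, 0.174, 0.985, 0.0]
wrist_force: [0.5, 0.4, -0.6]
width: 0.014
```

Call:
{"api": "step_arm", "payload": {"jaw": [-1, -1, -1, -1, -1, -1, -1, -1, -1], "dp": [[0, 0, 0], [0, 0, 0], [0, 0, 0], [0, 0, 0], [0, 0, 0], [0, 0, -15], [0, 0, -50], [0, 0, -90], [0, 0, -130]], "twist": [[0, 0, 0], [0, 0, 0], [0, 0, 0], [0, 0, 0], [0, 0, 0], [0, 0, 0], [0, 0, 0], [0, 0, 0], [0, 0, 0]]}}

```text
t: 12.85
tool_pos: [0.473, 0.2617, 0.155]
tool_rot: [-0.001, 0.174, 0.985, -0.001]
wrist_force: [0.5, 0.2, 0.5]
width: 0.0701
```

```bash
python3 - <<'E'
from look import *
ov("pics/a9.png",[],(("scene",(265,140,345,220)),("top",(110,205,210,305))))
show();print(delta([.494,-.223,.20],down(186)))
E
```

```text
t 12.95 pos [0.4779 0.2639 0.1634] yaw 160.01 z [ 0.015  0.006 -1.   ] F [-0.05 -0.01  0.12] T [ 0.041 -0.148 -0.035] w 0.0786 q [ 0.4   0.09  1.5   0.    1.54 -0.82]
(array([-182. , -451.7,  -39.4]), array([  0.47,   0.81, -25.98]))
```

View pics/a9.png

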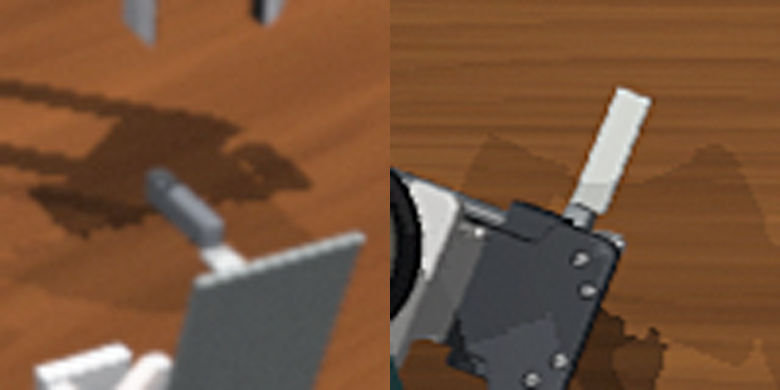

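Call:
{"api": "step_arm", "payload": {"jaw": [-1, -1, -1, -1, -1, -1, -1, -1, -1, -1, -1, -1, -1, -1], "dp": [[-10, -25, -44], [-184, -449, -44], [-184, -449, -44], [-184, -449, -44], [-184, -449, -44], [-184, -449, -44], [-184, -449, -44], [-184, -449, -44], [-184, -449, -44], [-184, -449, -44], [-184, -449, -44], [-184, -449, -44], [-184, -449, -44], [-184, -449, -44]], "twist": [[0, 0, -26], [0, 0, -26], [0, 0, -26], [0, 0, -26], [0, 0, -26], [0, 0, -26], [0, 0, -26], [0, 0, -26], [0, 0, -26], [0, 0, -26], [0, 0, -26], [0, 0, -26], [0, 0, -26], [0, 0, -26]]}}

```text
t: 14.12
tool_pos: [0.4926, -0.2261, 0.1974]
tool_rot: [-0.001, -0.05, 0.999, -0.0]
wrist_force: [0.8, 0.3, 1.4]
width: 0.0939
```

```bash
python3 - <<'E'
from look import *
a=np.radians(6);f=lambda x,y,z:[.494+x*np.cos(a)-y*np.sin(a),-.223+x*np.sin(a)+y*np.cos(a),z]
pts=[f(x,y,.03) for x in(-.042,.042) for y in (-.018,.018)]+[f(-.042,0,.048),f(.042,0,.048),f(-.042,0,.012),f(.042,0,.012)]
show()
ov("pics/b1.png",pts,(("scene",(110,210,210,310)),("top",(340,215,440,315))))
show();print(delta([.494,-.223,.10],down(186)))
E
```

```text
t 14.12 pos [ 0.4926 -0.2261  0.1974] yaw -174.28 z [-0.001 -0.    -1.   ] F [0.79 0.29 1.39] T [ 0.086 -0.11  -0.014] w 0.0939 q [-0.53  0.08  1.44 -0.    1.62 -2.2 ]
t 14.22 pos [ 0.4929 -0.2224  0.1978] yaw -174.04 z [-0.001  0.002 -1.   ] F [-0.24 -0.91  0.04] T [ 0.081 -0.088 -0.008] w 0.094 q [-0.53  0.08  1.44  0.    1.63 -2.2 ]
(array([-1.1, -0.9, 97.8]), array([ 0.1 , -0.05, -0.04]))
```

View pics/b1.png

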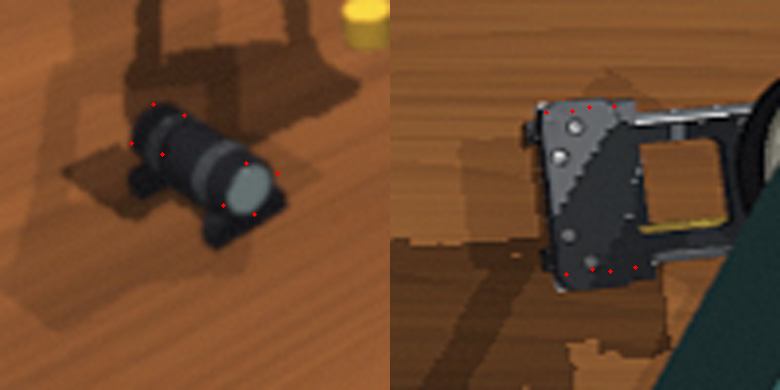

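Call:
{"api": "step_arm", "payload": {"jaw": [-1, -1, -1, -1, -1, -1, -1, -1], "dp": [[-1, 0, 40], [-1, 0, 80], [-1, 0, 115], [-1, 0, 135], [-1, 0, 150], [-1, 0, 160], [-1, 0, 165.5], [-1, 0, 165.5]], "twist": [[0, 0, 0], [0, 0, 0], [0, 0, 0], [0, 0, 0], [0, 0, 0], [0, 0, 0], [0, 0, 0], [0, 0, 0]]}}

```text
t: 14.88
tool_pos: [0.4939, -0.2213, 0.0323]
tool_rot: [-0.001, -0.053, 0.999, 0.001]
wrist_force: [-0.1, -0.2, 0.0]
width: 0.0939
```

```bash
python3 - <<'E'
from look import *
show()
ov("pics/b2.png",[],(("scene",(110,210,210,310)),("top",(340,215,440,315))))
show();print(delta([.494,-.223,.033],down(186)))
E
```

```text
t 14.88 pos [ 0.4939 -0.2213  0.0323] yaw -173.9 z [-0.001  0.001 -1.   ] F [-0.11 -0.22  0.02] T [ 0.089 -0.1    0.029] w 0.0939 q [-0.53  0.19  1.66  0.    1.3  -2.2 ]
t 14.98 pos [ 0.495  -0.2225  0.0342] yaw -173.94 z [ 0.002 -0.001 -1.   ] F [ 0.09 -0.29  0.7 ] T [ 0.021 -0.171  0.004] w 0.0941 q [-0.53  0.19  1.65  0.    1.3  -2.2 ]
(array([ 1. , -0.4,  1.2]), array([-0.06,  0.09,  0.06]))
```

View pics/b2.png

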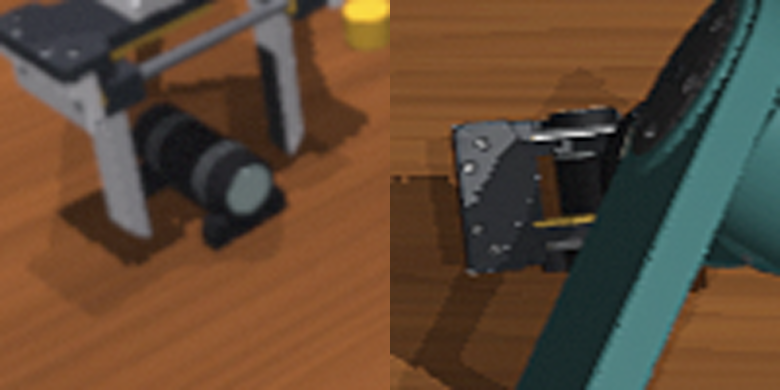

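Call:
{"api": "step_arm", "payload": {"jaw": [1, 1, 1, 1, 1, 1, 1, 1, 1, 1, 1, 1, 1, 1], "dp": [[0, 0, 0.5], [0, 0, 0.5], [0, 0, 0.5], [0, 0, 0.5], [0, 0, 0.5], [0, 0, 0.5], [0, 0, 0.5], [0, 0, 0.5], [0, 0, 0.5], [0, 0, 0.5], [0, 0, 0.5], [0, 0, 0.5], [0, 0, 0.5], [0, 0, 0.5]], "twist": [[0, 0, 0], [0, 0, 0], [0, 0, 0], [0, 0, 0], [0, 0, 0], [0, 0, 0], [0, 0, 0], [0, 0, 0], [0, 0, 0], [0, 0, 0], [0, 0, 0], [0, 0, 0], [0, 0, 0], [0, 0, 0]]}}

```text
t: 16.15
tool_pos: [0.4942, -0.2229, 0.0326]
tool_rot: [0.0, -0.052, 0.999, -0.0]
wrist_force: [1.3, -1.1, -0.5]
width: 0.0354
```

```bash
python3 - <<'E'
from look import *
show()
E
```

```text
t 16.15 pos [ 0.4942 -0.2229  0.0326] yaw -174.0 z [ 0. -0. -1.] F [ 1.3  -1.14 -0.49] T [-0.17  -0.132  0.039] w 0.0354 q [-0.53  0.19  1.65 -0.    1.3  -2.2 ]
```

Call:
{"api": "step_arm", "payload": {"jaw": [1, 1, 1, 1, 1, 1, 1, 1], "dp": [[0, 0, -5], [0, 0, -15], [0, 0, -40], [0, 0, -75], [0, 0, -110], [0, 0, -120], [0, 0, -120], [0, 0, -120]], "twist": [[0, 0, 0], [0, 0, 0], [0, 0, 0], [0, 0, 0], [0, 0, 0], [0, 0, 0], [0, 0, 0], [0, 0, 0]]}}

```text
t: 16.82
tool_pos: [0.494, -0.2225, 0.1522]
tool_rot: [-0.0, -0.052, 0.999, 0.0]
wrist_force: [0.6, 0.7, -3.0]
width: 0.0357
```

```bash
python3 - <<'E'
from look import *
show()
s,R=st();f=lambda p:s['tool_pos']+R.apply(p)
ov("pics/b3.png",[f([x,y,.003]) for x in(-.042,.042) for y in (-.018,.018)]+[f([x,0,z]) for x in(-.042,.042) for z in (-.015,.021)],(("scene",(110,160,210,260)),("top",(340,215,440,315))))
show();print(delta(c2w([0,0,.153]),down(165.8)),c2w([0,0,.153]))
E
```

```text
t 16.82 pos [ 0.494  -0.2225  0.1522] yaw -173.99 z [-0.  0. -1.] F [ 0.58  0.67 -3.01] T [ 0.119 -0.141  0.058] w 0.0357 q [-0.53  0.1   1.51  0.    1.53 -2.2 ]
t 16.92 pos [ 0.4927 -0.2219  0.1496] yaw -174.0 z [-0.005  0.003 -1.   ] F [-0.44 -0.02 -3.02] T [ 0.075 -0.109  0.009] w 0.0355 q [-0.53  0.1   1.51  0.    1.53 -2.2 ]
(array([-172.7,  253.2,   -3.3]), array([ 0.14, -0.27, 20.2 ])) [0.638 0.048 0.153]
```

View pics/b3.png

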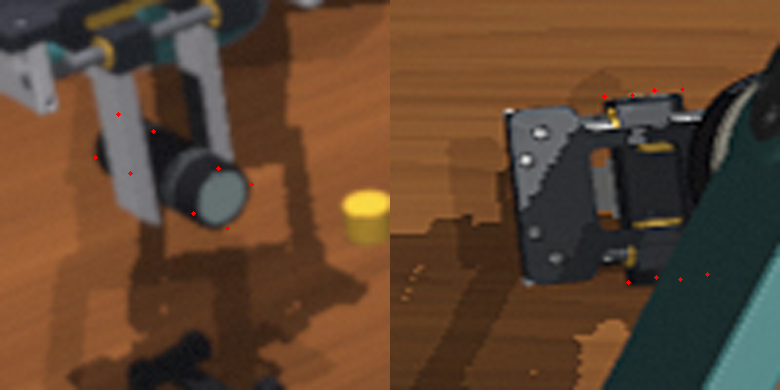

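Call:
{"api": "step_arm", "payload": {"jaw": [1, 1, 1, 1, 1, 1, 1, 1, 1, 1, 1, 1, 1, 1], "dp": [[-20, 29, -2], [-40, 59, -2], [-60, 88, -2], [-80, 117, -2], [-100, 147, -2], [-120, 176, -2], [-140, 205, -2], [-160, 235, -2], [-173, 253, -2], [-173, 253, -2], [-173, 253, -2], [-173, 253, -2], [-173, 253, -2], [-173, 253, -2]], "twist": [[0, 0, 4], [0, 0, 8], [0, 0, 12], [0, 0, 16], [0, 0, 20.2], [0, 0, 20.2], [0, 0, 20.2], [0, 0, 20.2], [0, 0, 20.2], [0, 0, 20.2], [0, 0, 20.2], [0, 0, 20.2], [0, 0, 20.2], [0, 0, 20.2]]}}

```text
t: 18.08
tool_pos: [0.6392, 0.0456, 0.154]
tool_rot: [-0.001, 0.124, 0.992, -0.0]
wrist_force: [-0.6, -0.3, -2.4]
width: 0.0354
```

```bash
python3 - <<'E'
from look import *
s,R=st();f=lambda p:s['tool_pos']+R.apply(p)
show()
ov("pics/b4.png",[f([x,y,.003]) for x in(-.042,.042) for y in (-.018,.018)]+[f([x,0,z]) for x in(-.042,.042) for z in (-.015,.021)]+[c2w([x,y,.02]) for x in(-.07,.07) for y in (-.045,.045)],(("scene",(240,150,360,270)),("top",(200,125,320,245))))
s,R=st();show();print(w2c(s['tool_pos']))
E
```

```text
t 18.08 pos [0.6392 0.0456 0.154 ] yaw 165.7 z [-0.001 -0.    -1.   ] F [-0.55 -0.3  -2.45] T [ 0.033 -0.136  0.008] w 0.0354 q [-0.02  0.31  1.25 -0.    1.58 -1.34]
t 18.18 pos [0.6395 0.0458 0.1546] yaw 165.71 z [-0. -0. -1.] F [-0.97 -0.31 -2.08] T [ 0.054 -0.138 -0.045] w 0.0358 q [-0.02  0.31  1.25 -0.    1.58 -1.34]
[ 0.00196067 -0.00176392  0.15463191]
```

View pics/b4.png

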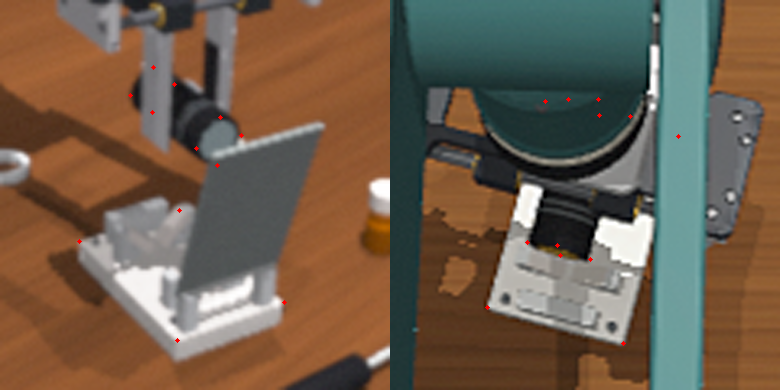

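Call:
{"api": "step_arm", "payload": {"jaw": [1, 1, 1, 1, 1, 1, 1, 1], "dp": [[2, 1.8, 0], [2, 1.8, 30], [2, 1.8, 60], [2, 1.8, 75], [2, 1.8, 86], [2, 1.8, 92], [2, 1.8, 92], [2, 1.8, 92]], "twist": [[0, 0, 0], [0, 0, 0], [0, 0, 0], [0, 0, 0], [0, 0, 0], [0, 0, 0], [0, 0, 0], [0, 0, 0]]}}

```text
t: 18.85
tool_pos: [0.6389, 0.0491, 0.0637]
tool_rot: [0.001, 0.124, 0.992, 0.0]
wrist_force: [0.2, 0.2, -1.7]
width: 0.0352
```

```bash
python3 - <<'E'
from look import *
show()
s,R=st();f=lambda p:s['tool_pos']+R.apply(p)
ov("pics/b5.png",[c2w([x,y,.05]) for x in(-.042,.042) for y in (-.018,.018)],(("scene",(240,150,360,270)),("top",(200,125,320,245))))
s,R=st();show();print(w2c(s['tool_pos']))
E
```

```text
t 18.85 pos [0.6389 0.0491 0.0637] yaw 165.79 z [ 0.002 -0.    -1.   ] F [ 0.22  0.17 -1.67] T [ 0.015 -0.101 -0.001] w 0.0352 q [-0.01  0.37  1.37 -0.    1.41 -1.33]
t 18.95 pos [0.6396 0.0491 0.0646] yaw 165.8 z [ 0.004 -0.    -1.   ] F [ 0.67  0.46 -1.64] T [ 0.072 -0.164 -0.011] w 0.0352 q [-0.01  0.36  1.37 -0.    1.41 -1.33]
[0.00123101 0.00146761 0.06464752]
```

View pics/b5.png

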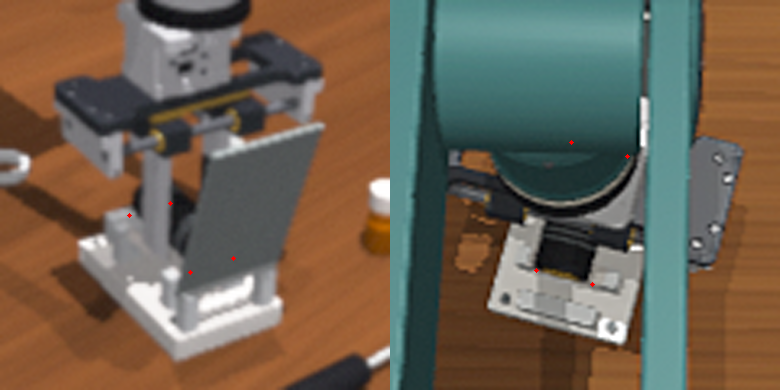

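```bash
cat >> look.py <<'E'
def avg(n=8):
    P_=[];F=[];T=[]
    for i in range(n):
        s=monitor.sense();P_.append(w2c(s['tool_pos']));F.append(s['wrist_force']);T.append(s['wrist_torque']);eyes.read_camera("top")
    a=CRD[2];rot=lambda v:np.array([v[0]*np.cos(a)+v[1]*np.sin(a),-v[0]*np.sin(a)+v[1]*np.cos(a),v[2]])
    print('t',round(s['t'],2),'P',np.mean(P_,0).round(4),'sd',np.std(P_,0).round(4),'Fc',rot(np.mean(F,0)).round(2),'sd',np.std(F,0).round(2),'Tc',rot(np.mean(T,0)).round(3),np.std(T,0).round(3))
E
python3 -c "
from look import *
avg()"
```

```text
t 19.3 P [0.0007 0.0014 0.0639] sd [0.0004 0.0001 0.0006] Fc [-0.04  0.26 -1.85] sd [0.52 0.76 0.39] Tc [ 0.069 -0.126 -0.026] [0.031 0.032 0.035]
```

Call:
{"api": "step_arm", "payload": {"jaw": [1, 1, 1, 1, 1, 1], "dp": [[0.7, -1.2, 0], [0.7, -1.2, 3], [0.7, -1.2, 6], [0.7, -1.2, 8], [0.7, -1.2, 9.5], [0.7, -1.2, 9.5]], "twist": [[0, 0, 0], [0, 0, 0], [0, 0, 0], [0, 0, 0], [0, 0, 0], [0, 0, 0]]}}

```text
t: 19.85
tool_pos: [0.6371, 0.048, 0.0528]
tool_rot: [-0.0, 0.124, 0.992, -0.0]
wrist_force: [-0.3, -1.0, -1.8]
width: 0.0354
```

```bash
python3 -c "
from look import *
avg()"
```

```text
t 20.2 P [-0.0007 -0.0001  0.053 ] sd [0.0001 0.0001 0.0001] Fc [-0.41 -0.84 -1.52] sd [0.51 0.51 0.42] Tc [-0.025 -0.143 -0.001] [0.037 0.018 0.024]
```

Call:
{"api": "step_arm", "payload": {"jaw": [1, 1, 1, 1], "dp": [[-0.7, 0, 0.5], [-0.7, 0, 1], [-0.7, 0, 1.2], [-0.7, 0, 1.2]], "twist": [[0, 0, 0], [0, 0, 0], [0, 0, 0], [0, 0, 0]]}}

```text
t: 20.58
tool_pos: [0.6381, 0.0477, 0.0526]
tool_rot: [0.0, 0.124, 0.992, -0.0]
wrist_force: [-1.7, -1.7, 2.4]
width: 0.0354
```

```bash
python3 -c "
from look import *
avg()"
```

```text
t 20.93 P [ 0.0002 -0.0003  0.0526] sd [0. 0. 0.] Fc [-1.96 -2.63  4.34] sd [0.57 0.48 1.23] Tc [-0.433  0.272 -0.031] [0.044 0.066 0.033]
```

Call:
{"api": "step_arm", "payload": {"jaw": [1, 1, 1, 1], "dp": [[0.3, -0.3, 0.3], [0.4, -0.5, 0.6], [0.4, -0.5, 0.6], [0.4, -0.5, 0.6]], "twist": [[0, 0, 0], [0, 0, 0], [0, 0, 0], [0, 0, 0]]}}

```text
t: 21.32
tool_pos: [0.6381, 0.0476, 0.0526]
tool_rot: [0.001, 0.124, 0.992, 0.0]
wrist_force: [-3.2, -1.3, 5.9]
width: 0.0354
```

```bash
python3 -c "
from look import *
avg()"
```

```text
t 21.67 P [ 0.0002 -0.0003  0.0526] sd [0. 0. 0.] Fc [-2.49 -2.47  6.16] sd [0.47 0.4  0.33] Tc [-0.344  0.285 -0.103] [0.034 0.034 0.017]
```

Call:
{"api": "step_arm", "payload": {"jaw": [1, 1, 1, 1], "dp": [[0.5, -0.5, 0], [0.8, -1, 0], [0.8, -1, 0], [0.8, -1, 0]], "twist": [[0, 0, 0], [0, 0, 0], [0, 0, 0], [0, 0, 0]]}}

```text
t: 22.05
tool_pos: [0.6381, 0.0476, 0.0525]
tool_rot: [0.002, 0.124, 0.992, 0.001]
wrist_force: [1.4, 1.1, 6.1]
width: 0.0352
```

```bash
python3 -c "
from look import *
avg(4);avg(4)"
```

```text
t 22.2 P [ 0.0002 -0.0004  0.0525] sd [0. 0. 0.] Fc [1.02 0.85 5.97] sd [0.69 0.53 0.23] Tc [ 0.222 -0.24  -0.121] [0.019 0.019 0.017]
t 22.4 P [ 0.0002 -0.0004  0.0525] sd [0. 0. 0.] Fc [1.   0.61 5.4 ] sd [0.06 0.05 0.26] Tc [ 0.18  -0.243 -0.141] [0.027 0.033 0.029]
```

Call:
{"api": "step_arm", "payload": {"jaw": [1, 1, 1, 1, 1], "dp": [[0, 0.1, 0.5], [-0.2, 0.1, 1], [-0.2, 0.1, 1.5], [-0.2, 0.1, 1.8], [-0.2, 0.1, 1.8]], "twist": [[0, 0, 0.2], [0, 0, 0.3], [0, 0, 0.3], [0, 0, 0.3], [0, 0, 0.3]]}}

```text
t: 22.87
tool_pos: [0.6382, 0.0475, 0.0524]
tool_rot: [0.002, 0.126, 0.992, 0.001]
wrist_force: [-2.1, 0.8, 11.9]
width: 0.0352
```

```bash
python3 -c "
from look import *
avg(4);avg(4);show()"
```

```text
t 23.02 P [ 0.0003 -0.0004  0.0524] sd [0. 0. 0.] Fc [-2.3  -0.39 11.43] sd [0.13 0.58 0.72] Tc [-0.003  0.332 -0.008] [0.027 0.024 0.029]
t 23.22 P [ 0.0003 -0.0004  0.0524] sd [0. 0. 0.] Fc [-2.28 -0.64 10.89] sd [0.22 0.54 0.77] Tc [ 0.004  0.31  -0.013] [0.021 0.026 0.029]
t 23.27 pos [0.6382 0.0475 0.0524] yaw 165.53 z [ 0.004  0.001 -1.   ] F [-2.21 -0.39 10.58] T [0.055 0.316 0.017] w 0.0351 q [-0.01  0.37  1.38  0.    1.38 -1.33]
```

Call:
{"api": "step_arm", "payload": {"jaw": [1, 1, 1, 1], "dp": [[0.3, -0.1, 0.3], [0.6, -0.1, 0.4], [0.6, -0.1, 0.4], [0.6, -0.1, 0.4]], "twist": [[0, 0, 0], [0, 0, 0], [0, 0, 0], [0, 0, 0]]}}

```text
t: 23.6
tool_pos: [0.6381, 0.0475, 0.0524]
tool_rot: [0.003, 0.126, 0.992, 0.001]
wrist_force: [-1.3, 0.7, 11.9]
width: 0.0353
```

```bash
python3 -c "
from look import *
avg(4);avg(8);show()
ov('pics/c1.png',[c2w([x,y,.05]) for x in(-.042,.042) for y in (-.018,.018)],(('scene',(240,150,360,270)),('top',(200,125,320,245))))
for c in P: cv2.imwrite(f'pics/end_{c}.png',eyes.read_camera(c)[:,:,::-1])
"
```

```text
t 23.75 P [ 0.0002 -0.0004  0.0524] sd [0. 0. 0.] Fc [-1.58  0.22 11.79] sd [0.44 0.33 0.35] Tc [-0.01   0.117  0.038] [0.01  0.019 0.017]
t 24.15 P [ 0.0002 -0.0005  0.0524] sd [0. 0. 0.] Fc [-1.28 -0.37 11.68] sd [0.48 0.42 0.54] Tc [0.004 0.154 0.025] [0.022 0.029 0.035]
t 24.2 pos [0.6381 0.0475 0.0524] yaw 165.53 z [ 0.006  0.001 -1.   ] F [-1.71  0.06 12.35] T [ 0.053  0.167 -0.004] w 0.0354 q [-0.01  0.37  1.38  0.    1.38 -1.33]
```

View pics/c1.png

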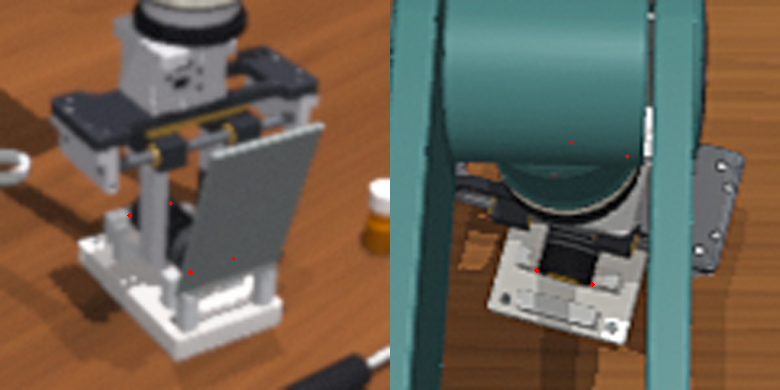

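View pics/end_scene.png

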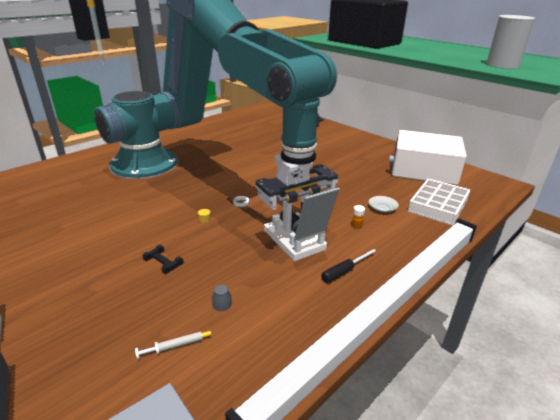

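View pics/end_top.png

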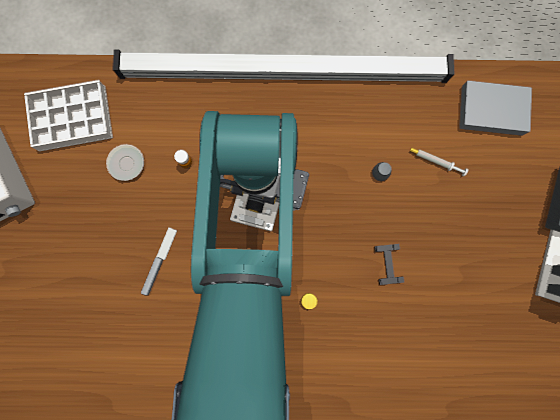

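```bash
python3 - <<'E' 2>/dev/null
from fit import *
RE=[boxpts(b) for b in [(-.04,-.028,-.025,.025,0,.016),(.028,.04,-.025,.025,0,.016),(-.03,.03,-.007,.007,0,.008)]]
rois={"scene":(130,235,195,285),"top":(360,230,420,300)};M={}
for c in P:
    im=cv2.imread(f"pics/end_{c}.png");r=rois[c];M[c]=(im[r[1]:r[3],r[0]:r[2]].max(2)<75).astype(float)
for cs in (("top","scene"),("top",),("scene",)):
    p,f=fit(RE,{c:M[c] for c in cs},rois,(.494,-.223,.1));print(cs,np.round(p,4),np.degrees(p[2]).round(2),f,[M[c].sum() for c in cs])
# cradle base-only check in end pics: project
E
```

```text
('top', 'scene') [ 0.493  -0.2234  0.1167] 6.69 578.2705882352941 [np.float64(71.0), np.float64(427.0)]
('top',) [ 0.4914 -0.2158  0.1069] 6.12 468.99607843137255 [np.float64(71.0)]
('scene',) [ 0.4938 -0.2242  0.1173] 6.72 103.40392156862745 [np.float64(427.0)]
```

```bash
python3 -c "
from look import *
avg(2);print(ticket.finish_job())"
```

```text
t 24.45 P [ 0.0002 -0.0005  0.0524] sd [0. 0. 0.] Fc [-1.83 -0.02 11.91] sd [0.14 0.28 0.08] Tc [-0.001  0.162  0.038] [0.031 0.    0.036]
the job is handed in; nothing more can be done
None
```

The job is done and was handed in at about 24.5 s; no verdict was reported.

- **Cover:** I levered it open with only the blade in the slot. It stands at about 103°, estimated from the blade tip position, and stayed there in every later picture.
- **Blade tool:** It lies flat on the bench at its starting place.
- **Barrel:** It sits in the V and is still gripped. The TCP is 0.2 mm (lengthwise) and 0.5 mm (sideways) off the seat as I estimated it from the images, which are good to about 1–2 mm. The barrel's front end matches its expected place in the top picture to about 1 mm.
- **Press:** The wrist reads about 11.9 N upward, so I put the load on the V at roughly 14 N with the barrel's weight added. Sideways force is about 0 N and there is no twisting moment to speak of, so the load is even on both flanks.
- **What was not perfect:** About 1.8 N of force along the V's length was left at hand-in. My only lengthwise check of the barrel against its empty rest agreed within about 1 mm in the scene camera. The same fit from the top camera alone failed because too few pixels of the rest showed.
- **Bystanders:** In the last pictures none of them looks moved; the ring shows only in the scene view, as the arm hides it from above.

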